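Set the cheese portion gauge and fit its stop plate

TASK

Turn the orange knob of the portion gauge until the black pointer's tip is in line with the red marker (not the blue one), within the width of its red fin, and let the knob go. Then stand the blue stop plate upright in the carriage's slot, fully down, with the pointer still on the red marker. Move the carriage only by the knob, never by pushing it with the gripper or arm, and leave the cheeses and the brush where they are.

Things in the scene. Friction and masses are not known exactly. Their poses are not given: they have to be found in the camera images.
- gauge: Fixed portion gauge: white bed 170 x 310 mm, 20 mm thick. Origin: centre of its underside, on the table. Own y: the carriage's travel; own x: from the knob (-x side) to the white scale strip (x = 80 to 130 mm, top 34 mm above the table). Steel end plates 130 x 12 mm stand at y = +149 mm (top 95 mm above the table) and y = -149 mm (top 36 mm).
- carriage: Dark steel block 140 (x) x 64 (y) x 36 mm that slides along the gauge's y, 60 mm either way from the middle, geared to the knob; axes as the gauge. Origin: centre of its underside, 26 mm above the table; its top is at 62 mm. A slot, open at the top, runs along its x; the black pointer is fixed to its +x side. Friction holds it against about 13 N.
- slot (a point): Centre of the slot's floor in the carriage, 40 mm above the table; the slot is 110 mm long (carriage x), 26 mm wide (carriage y), 22 mm deep, with 3 mm chamfers at the mouth. Axes as the carriage.
- pointer_tip (a point): Tip of the black pointer, a needle 3 mm wide that ends 99 mm along x from the carriage's middle; it points along the gauge's +x over the scale strip, 39 mm above the table. It moves with the carriage.
- knob (a joint): Angle of the orange knob, rad; 0 = its bar along the gauge's x. Grows clockwise seen from above: one radian clockwise moves carriage and pointer 12 mm along the gauge's +y, counter-clockwise to -y (limits +-5 rad). Friction of about 0.15 N m holds it where it is left.
- knob_grip (a point): On the knob's vertical axis, 77 mm above the table: the TCP height to grip it from above. The grip is an upright orange bar 66 mm long, 16 mm thick, from 47 to 93 mm above the table, over a black skirt of 60 mm diameter. The point's x axis lies along the bar and turns with it; z is up.
- mark_red: Red marker on the scale strip: upright red fin 6 mm wide (y), 30 mm long (x), top 51 mm above the table, on a dark clip. Origin: centre of its underside, 34 mm above the table; axes as the gauge. Fixed, 17 to 38 mm to one side of the middle of the travel. The pointer is right when its tip is within 3 mm of this origin along y.
- mark_blue: Blue marker of the same shape, on the other side; belongs to another portion, not to be used.
- fence: Loose blue plastic stop plate, 100 (x) x 20 (y) x 95 mm (z), 180 g, standing upright on the table on its 100 x 20 mm edge. Origin: centre of its underside. To be gripped from above across its 20 mm thickness. Either way round fits the slot.
- cheese: Small yellow cheese wheel, 124 mm diameter, 60 mm high, to leave alone. Origin: centre of its underside.
- wedge: Brown-yellow block of cheese 120 x 45 x 55 mm, to leave alone. Origin: centre of its underside.
- brush: Hand brush lying on the table, wooden handle, grey bristles, 200 mm long, 42 mm wide, 20 mm high, to leave alone. Origin: its middle, at the table; x along it to the bristles.
Mind the look-alikes: they are no part of the job. Of the things that look like the fence, the largest one is meant.

How it is judged:
By the outcome, as a careful person would: the job done as asked, in the order asked, and still so for the second after the job is handed in, with the robot touching nothing.
It also fails if it takes over 72 s, if anything falls off the work surface, if the arm or the gripper's body presses on something with over 40 N, if the wrist force passes 120 N, or if a joint passes its speed limit or range.

ROBOT

A 7-joint arm with a two-finger parallel gripper is mounted at the origin on the work surface. World frame = base frame: x ahead of the robot, y to its left, z up, the work surface at z = 0. Lengths are in mm, angles in rad, forces in N, time in s.
With the tool pointing down it reaches from about 400 to 900 mm from the base axis. Payload 5.6 kg.
Tool frame: the origin (TCP) lies between the finger pads, 19 mm behind the fingertips; this is the grasp point; z points along the fingers, y is the line along which they close (so a half turn about z gives the same grasp; the last joint's range is limited). The gripper opens to 92 mm and grips with 3 to 60 N. Pads are 20 mm wide; open, the fingers measure 128 mm over their backs; the gripper's body (75 mm by 189 mm) begins 69 mm behind the grasp point.
Start: joints at [-1.208, 0.468, -0.012, 1.603, 0.006, 1.071, -0.056], TCP at [256.63, 597.201, 233.292] pointing down, gripper open.
Joint ranges: [-2.53, 2.53], [-0.31, 2.02], [-1.57, 1.55], [0.28, 2.44], [-1.29, 4.43], [0.15, 1.84], [-2.92, 2.92]. Speed limits (rad/s): [2.57, 2.57, 3.14, 3.14, 3.14, 3.14, 3.14].

INTERFACE

Orientations are given as a rotation vector (axis times angle).
In Python, from cell import robot, grip, kin, viewer gives the robot as it stands. Calls block until the motion is done:
- robot.movep(position, orientation): joint-space move of the TCP to a pose.
- robot.servo_line(position, feed=150, rotation=None): straight line of the TCP; rotation=None keeps the orientation; feed is the mean speed in mm/s.
- robot.goto_joints(angles): joint-space move.
- grip(opening, newtons=None): opening from 0.0 (shut) to 1.0 (fully open); newtons is the grip in N (None keeps the last); returns when the fingers have stopped.
- robot.hold(seconds).
- kin.ik(position, orientation): joint angles nearest the present ones, or None.
- robot.observe(): the state.
- viewer.read_camera(name): name is "side" or "top"; returns the picture (400x640x3 uint8, red, green, blue); there is no depth.
- viewer.camera_info(name): a dict with "camera_matrix" (3x3 intrinsics, pixels), "k1" (the pictures are not rectified: a ray, as slopes to the right and down, at radius r is drawn at 1 + k1 r^2 times it, then the intrinsics apply), "R" (3x3) and "t" (3): a world point X has camera coordinates R X + t. Camera axes: x right, y down, z forward; pixel columns grow to the right and rows downward; lengths in mm; the calibration is good to about 2 mm. A picture is of the moment at which its call begins. camera_info takes no time and is no camera call.
A pose or a line that the arm cannot do raises robot.IKError and nothing moves.
- robot.job_done(): hands the job in; it is judged then, once.
Trained networks look in the newest picture that a camera, given by its name, has taken for a name from the list of things; names that differ only in an ending like _2 or _b are one class to them, and where a whole thing is asked for, a point or a joint stands for the part that bears it (a point fixed in the world has none). Each returns a list of dicts, best first, with "confidence" (0 to 1); they miss things now and then, are a little off and sometimes report something else, mostly with a low value. They report only what shows in the picture. A call takes as long as a camera call. They do not tell look-alikes from the thing itself.
- viewer.silhouettes(name, camera): "mask" (400x640 bool, what is visible of it).
- viewer.pinpoint(name, camera): "at" ([x, y, z] in mm, in the coordinates of the camera as it stood for that picture, good to about 4 mm: a listed point, or the origin of a listed thing).
The state is a dict: "t": time; "joints": joint angles; "joint_velocities": joint speeds; "joint_torque": joint torques, N m; "tcp_pos": TCP position; "tcp_rot": TCP orientation; "contact_force": force on the tool from outside, world axes, zero at the start; "wrist_torque": the same for the moment, N m; "grip_width": opening from 0.0 (shut) to 1.0 (fully open); "grip_force": force on a finger pad.
Only numpy, scipy, OpenCV 4.12 (cv2) and the standard library are available. Lean on these libraries where they do the work, as an engineer would, in place of code of your own. Each camera call takes 0.05 s, during which the arm holds its last target. There are 200 camera calls.

## Working session

There is one attempt and no reset: what is moved stays moved. The work goes in short steps, each a Python script; the robot and the scene stay as the last script left them, time stands still between calls to the robot, and variables do not carry over. Pictures are saved under pics/ and viewed, at most 10 in all, crops included, and the job is handed in when it is done.

```bash
ls; mkdir -p pics
cat > h.py <<'E'
import numpy as np, cv2
from cell import robot, grip, kin, viewer
from scipy.spatial.transform import Rotation as R
def shot(cam,fn=None):
    im=viewer.read_camera(cam)
    if fn: cv2.imwrite('pics/'+fn,im[:,:,::-1])
    return im
def w(cam,p):
    c=viewer.camera_info(cam); return np.array(c['R']).T@(np.array(p)-np.array(c['t']))
def ray(cam,uv):
    c=viewer.camera_info(cam);K=np.array(c['camera_matrix'])
    d=np.array([(uv[0]-K[0,2])/K[0,0],(uv[1]-K[1,2])/K[1,1]]);s=d.copy()
    for _ in range(30): s=d/(1+c['k1']*(s@s))
    Rm=np.array(c['R']);return -Rm.T@np.array(c['t']),Rm.T@np.r_[s,1]
def at_z(cam,uv,z):
    o,d=ray(cam,uv);return o+d*(z-o[2])/d[2]
def proj(cam,P):
    c=viewer.camera_info(cam);K=np.array(c['camera_matrix'])
    q=np.array(c['R'])@np.array(P)+np.array(c['t']);s=q[:2]/q[2];s=s*(1+c['k1']*(s@s));return K[:2,:2]@s+K[:2,2]
def down(yaw): # tool y axis along direction yaw (mod pi), z down
    y=np.array([np.cos(yaw),np.sin(yaw),0]);z=np.array([0,0,-1.]);x=np.cross(y,z)
    return R.from_matrix(np.c_[x,y,z]).as_rotvec()
E
python3 - <<'E'
from h import *
np.set_printoptions(precision=1,suppress=True)
a=shot('top','top0.png');b=shot('side','side0.png')
for c in('top','side'):
    i=viewer.camera_info(c);print(c,-np.array(i['R']).T@i['t'],i['R'])
    for n in('gauge','carriage','slot','pointer_tip','knob_grip','mark_red','mark_blue','fence','cheese','wedge','brush'):
        for d in viewer.pinpoint(n,c): print(c,n,round(d['confidence'],2),w(c,d['at']))
print(robot.observe())
E
```

```text
pics
top [ 153.1  -12.1 1733.6] [[ 0.1 -1.   0. ]
 [-1.  -0.1 -0.2]
 [ 0.2  0.  -1. ]]
top gauge 0.68 [730.3  -0.7  37.8]
top gauge 0.57 [610.3  21.   -0.5]
top carriage 0.75 [610.7  24.   24.4]
top slot 0.64 [610.1  21.1  40. ]
top pointer_tip 0.68 [708.7  27.9  42.8]
top knob_grip 0.79 [479.8  21.5  80. ]
top mark_blue 0.37 [728.9  64.2  35.6]
top fence 0.74 [ 472.3 -442.3   -0.7]
top fence 0.73 [ 463.8 -205.    -0.5]
top fence 0.47 [ 480.9 -334.7   -0.3]
top cheese 0.73 [421.8 407.4   4.1]
top wedge 0.62 [ 677.  -318.3   -0.1]
top wedge 0.17 [612.   23.7  41.1]
top brush 0.96 [ 245.3 -312.2   -3.4]
side [ -89.8 -700.1 1003.3] [[ 0.8 -0.6  0. ]
 [-0.4 -0.6 -0.7]
 [ 0.4  0.5 -0.7]]
side gauge 0.55 [620.   19.2  -4.6]
side carriage 0.71 [611.6  22.1  25.8]
side slot 0.61 [613.4  24.3  34.3]
side pointer_tip 0.74 [731.1  -2.6  33.6]
side pointer_tip 0.7 [713.5  26.   39.4]
side knob_grip 0.77 [479.8  26.8  74.5]
side knob_grip 0.65 [730.5  -0.2  33.6]
side mark_red 0.55 [731.    0.4  36.8]
side mark_red 0.46 [ 679.1 -314.5    2. ]
side mark_blue 0.53 [ 248.7 -312.7   -3.8]
side mark_blue 0.16 [613.   24.4  26. ]
side fence 0.93 [ 467.8 -205.3   -1.4]
side fence 0.71 [733.5  60.5  35.5]
side fence 0.62 [ 480.1 -446.8   -0.8]
side fence 0.57 [ 484.4 -334.5    0.2]
side cheese 0.65 [422.8 405.6  -1.2]
side wedge 0.94 [ 678.7 -316.4    3.4]
side brush 0.75 [ 248.3 -312.1   -5.2]
{'t': 1.2, 'joints': array([-1.2,  0.5, -0. ,  1.6,  0. ,  1.1, -0.1]), 'joint_velocities': array([-0., -0.,  0., -0., -0., -0., -0.]), 'joint_torque': array([ -0. , -52. ,  -0. , -24.4,  -0.1,   0. ,   0. ]), 'tcp_pos': array([256.6, 597.2, 233.3]), 'tcp_rot': array([0.6, 3.1, 0. ]), 'contact_force': array([ 0.2, -0.5,  0.5]), 'wrist_torque': array([-0.,  0., -0.]), 'grip_force': 0.0, 'grip_width': 0.9965260769440704}
```

View pics/top0.png

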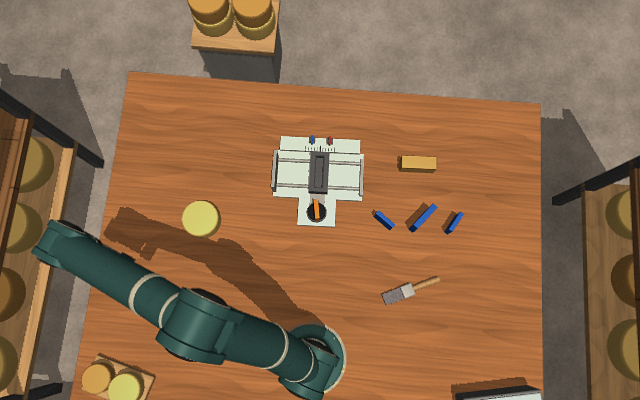

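View pics/side0.png

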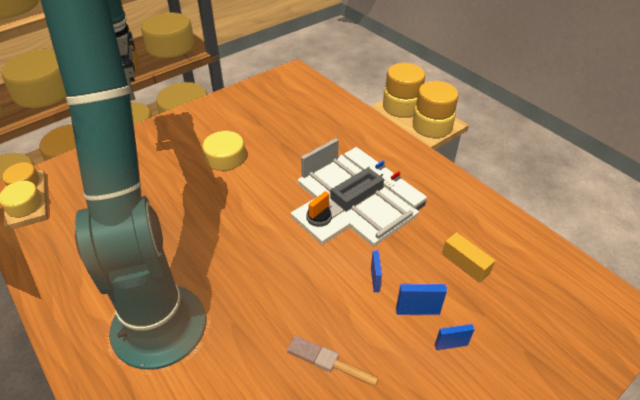

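Top view: the gauge is at about (318,172), with the red marker at (330,140), blue at (312,140) and the knob at (316,210). There are three blue plates, and the largest is the middle one, at (422,217) in top and (421,299) in side. Next I'll measure accurate yaws and the red-to-pointer offset.

```bash
cat >> h.py <<'E'
def blob(im,lo,hi,near,rad):
    h=cv2.cvtColor(im,cv2.COLOR_RGB2HSV);m=cv2.inRange(h,lo,hi)
    k=np.zeros_like(m);cv2.circle(k,tuple(int(v) for v in near),rad,255,-1);m&=k
    v,u=np.nonzero(m);return np.c_[u,v].astype(float)
def line(cam,px,z):
    P=np.array([at_z(cam,p,z)[:2] for p in px]);c=P.mean(0);u,s,vt=np.linalg.svd(P-c,full_matrices=False)
    return c,np.arctan2(*vt[0][::-1])%np.pi,len(P)
def mask(name,cam,P,tol=25):
    q=proj(cam,P)
    for d in viewer.silhouettes(name,cam):
        m=d['mask'];v,u=np.nonzero(m)
        if np.hypot(u.mean()-q[0],v.mean()-q[1])<tol:return np.c_[u,v].astype(float)
E
python3 - <<'E'
from h import *
np.set_printoptions(precision=2,suppress=True)
tiles=[]
for c in('top','side'):
    a=shot(c)
    for nm,P,z in(('carriage',(611,23,62),62),('fence',(482,-334,95),70),('knob_grip',(480,24,80),85),('gauge',(611,23,20),20)):
        m=mask(nm,c,P)
        if m is not None: print(c,nm,line(c,m,z))
    for nm,lo,hi,P in(('red',(0,150,90),(4,255,255),(731,0,45)),('blue',(105,120,60),(130,255,255),(731,62,45)),('orange',(8,170,120),(20,255,255),(480,24,85))):
        px=blob(a,lo,hi,proj(c,P),11 if nm!='orange' else 16)
        if len(px): print(c,nm,px.mean(0),line(c,px,44 if nm!='orange' else 90))
    q=proj(c,(640,22,50)).astype(int)
    t=a[q[1]-65:q[1]+65,q[0]-60:q[0]+60];tiles.append(cv2.resize(t[:,:,::-1],None,fx=3.3,fy=4.5 if 0 else 3.3,interpolation=cv2.INTER_CUBIC))
cv2.imwrite('pics/crop1.png',np.hstack(tiles))
E
```

```text
top carriage (array([608.63,  23.63]), np.float64(0.055753780362135075), 802)
top fence (array([ 474.78, -328.67]), np.float64(2.4492138026956507), 181)
top knob_grip (array([469.97,  20.35]), np.float64(0.12396679971857205), 241)Traceback (most recent call last):
  File "<stdin>", line 8, in <module>
  File "h.py", line 28, in line
    P=np.array([at_z(cam,p,z)[:2] for p in px]);c=P.mean(0);u,s,vt=np.linalg.svd(P-c,full_matrices=False)
                ~~~~^^^^^^^^^
  File "h.py", line 16, in at_z
    o,d=ray(cam,uv);return o+d*(z-o[2])/d[2]
        ~~~^^^^^^^^
  File "h.py", line 11, in ray
    c=viewer.camera_info(cam);K=np.array(c['camera_matrix'])
ValueError: time passes only in moves, steps and waits
```

```bash
python3 - <<'E'
s=open('h.py').read().replace("viewer.camera_info(cam)","info(cam)")
s=s.replace("def shot","import functools\n@functools.lru_cache\ndef info(c): return viewer.camera_info(c)\ndef shot",1)
open('h.py','w').write(s)
E
cat > look.py <<'E'
from h import *
import sys
np.set_printoptions(precision=2,suppress=True)
tiles=[]
for c in('top','side'):
    a=shot(c)
    for nm,P,z in(('carriage',(611,float(sys.argv[2]),62),62),('fence',(482,-334,95),70)):
        m=mask(nm,c,P)
        if m is not None: print(c,nm,line(c,m,z))
    for nm,lo,hi,P in(('red',(0,150,90),(4,255,255),(731,0,45)),('blue',(105,120,60),(130,255,255),(731,62,45)),('orange',(5,170,120),(20,255,255),(480,24,80))):
        px=blob(a,lo,hi,proj(c,P),9 if nm!='orange' else 15)
        if len(px): print(c,nm,px.mean(0),line(c,px,44 if nm!='orange' else 85))
    for d in viewer.pinpoint('pointer_tip',c)+viewer.pinpoint('slot',c): print(c,d['confidence'],w(c,d['at']))
    q=proj(c,(640,22,50)).astype(int)
    t=a[q[1]-65:q[1]+65,q[0]-60:q[0]+60];tiles.append(cv2.resize(t[:,:,::-1],None,fx=3.3,fy=3.3,interpolation=cv2.INTER_CUBIC))
cv2.imwrite('pics/'+sys.argv[1],np.hstack(tiles))
E
python3 look.py crop1.png 23
```

```text
top carriage (array([607.56,  23.87]), np.float64(0.037294981981292885), 806)
top fence (array([ 478.64, -330.99]), np.float64(2.441725971298578), 270)
top red [329.47 139.76] (array([732.12,  -3.99]), np.float64(0.05828667164432), 17)
top blue [311.5 139. ] (array([729.67,  58.55]), np.float64(0.08590027823753443), 18)
top orange [316.11 208.61] (array([476.97,  21.  ]), np.float64(0.16714728612425267), 88)
top 0.74 [418.79 410.59   3.65]
top 0.61 [709.    26.06  40.45]
top 0.56 [612.8   21.7   42.35]
side carriage (array([598.23,   7.26]), np.float64(0.10629753874035197), 1305)
side fence (array([ 473.29, -345.48]), np.float64(2.8240725637939343), 1408)
side red [395.07 175.32] (array([731.34,  -5.18]), np.float64(0.19397870815140505), 28)
side blue [379.4  164.23] (array([729.28,  56.48]), np.float64(0.20724010553854555), 30)
side orange [316.46 202.36] (array([468.93,  16.24]), np.float64(0.839349405743568), 378)
side 0.69 [712.79  27.35  41.47]
side 0.29 [ 485.87 -336.08    1.44]
side 0.86 [614.77  22.06  38.08]
```

View pics/crop1.png

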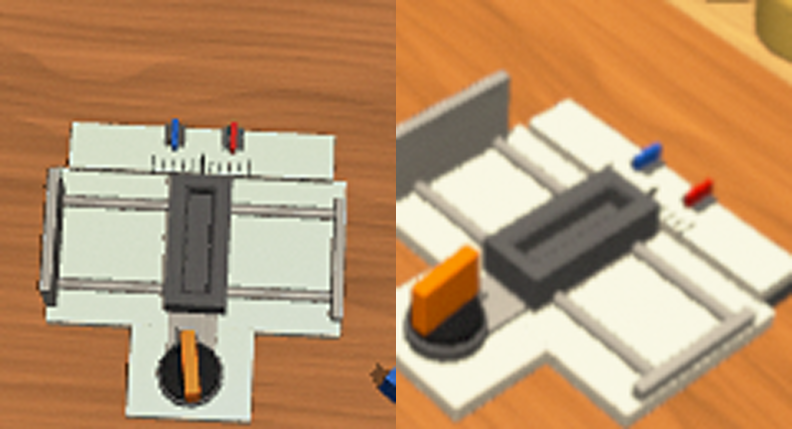

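Crop: the carriage (dark) sits mid-travel. The needle ends between the markers, with red on the −y side (crop 233,137 in top; 698,190 in side). So it needs about −30 mm, roughly 2.5 rad counter-clockwise. Next I'll check gauge yaw from the strip edges and the reach of the wrist.

Run:
```python
from h import *
np.set_printoptions(precision=2,suppress=True)
q=proj('top',(640,22,50)).astype(int)-[60,65]
f=lambda p,z:at_z('top',q+np.array(p)/3.3,z)[:2]
for a,b,z in(((72,122),(335,136),34),((47,322),(340,337),20),((72,122),(68,170),34),((128,416),(249,421),20)):
    A,B=f(a,z),f(b,z);print(A,B,np.degrees(np.arctan2(*(B-A)[::-1])),'dir rad',np.arctan2(*(B-A)[::-1]))
print(proj('top',(482,-334,95)),proj('top',(482,-334,0)))
for P in((480,23,77),(615,-5,200),(482,-334,150)):
  for y in np.arange(-3.14,3.2,.4):
    r=kin.ik(P,down(y)); print(P,round(y,2),None if r is None else np.array(r)[[0,4,6]])
```

```text
[735.13 167.01] [ 742.93 -112.31] -88.3992778445828 dir rad -1.542858454773246
[519.53 172.97] [ 529.01 -132.86] -88.22349193334497 dir rad -1.5397904118435275
[735.13 167.01] [681.84 166.01] -178.92868846838292 dir rad -3.1228947400484914
[427.66  79.67] [432.82 -45.12] -87.62957428148508 dir rad -1.529424593332859
[424.55 215.39] [418.91 220.37]
(480, 23, 77) -3.14 [0.84 1.1  2.1 ]
(480, 23, 77) -2.74 [-1.06 -1.11 -1.83]
(480, 23, 77) -2.34 [-1.06 -1.11 -1.43]
(480, 23, 77) -1.94 [-0.72 -0.58 -1.51]
(480, 23, 77) -1.54 [-0.65 -0.5  -1.19]
(480, 23, 77) -1.14 [-0.58 -0.43 -0.85]
(480, 23, 77) -0.74 [-0.55 -0.4  -0.48]
(480, 23, 77) -0.34 [-0.51 -0.36 -0.12]
(480, 23, 77) 0.06 [-0.47 -0.32  0.24]
(480, 23, 77) 0.46 [-0.43 -0.28  0.6 ]
(480, 23, 77) 0.86 [-0.38 -0.23  0.96]
(480, 23, 77) 1.26 [-0.32 -0.18  1.31]
(480, 23, 77) 1.66 [-0.27 -0.13  1.67]
(480, 23, 77) 2.06 [-0.21 -0.08  2.02]
(480, 23, 77) 2.46 [-0.13 -0.01  2.36]
(480, 23, 77) 2.86 [-0.06  0.05  2.69]
(615, -5, 200) -3.14 [-0.89 -0.87 -2.45]
(615, -5, 200) -2.74 [-0.89 -0.87 -2.05]
(615, -5, 200) -2.34 [-0.89 -0.87 -1.65
[... 503 characters left out ...]
.86 [-0.07 -0.02  2.83]
(482, -334, 150) -3.14 [-0.32 -0.96 -1.77]
(482, -334, 150) -2.74 [-0.32 -0.96 -1.37]
(482, -334, 150) -2.34 [-0.23 -0.76 -1.13]
(482, -334, 150) -1.94 [-0.12 -0.59 -0.87]
(482, -334, 150) -1.54 [-0.11 -0.58 -0.48]
(482, -334, 150) -1.14 [-0.1  -0.57 -0.09]
(482, -334, 150) -0.74 [-0.09 -0.55  0.3 ]
(482, -334, 150) -0.34 [-0.08 -0.54  0.68]
(482, -334, 150) 0.06 [-0.06 -0.52  1.07]
(482, -334, 150) 0.46 [-0.08 -0.54  1.49]
(482, -334, 150) 0.86 [ 0.03 -0.42  1.78]
(482, -334, 150) 1.26 [-0.06 -0.52  2.27]
(482, -334, 150) 1.66 [-0.08 -0.55  2.69]
(482, -334, 150) 2.06 [1.05 0.43 2.25]
(482, -334, 150) 2.46 [-0.32 -0.96 -2.45]
(482, -334, 150) 2.86 [-0.32 -0.96 -2.05]
```

Run:
```python
from h import *
np.set_printoptions(precision=2,suppress=True)
y0=0.16-np.pi/2;C=np.array([479.5,22.,77])
grip(0.5,35);robot.movep(C+[0,0,100],down(y0))
robot.servo_line(C+[0,0,0],feed=80)
print('down',robot.observe()['contact_force'])
grip(0.0,35);o=robot.observe();print('grip',o['grip_width']*92,o['contact_force'],o['wrist_torque'],o['tcp_pos'],o['t'])
for k in range(1,9):
    robot.servo_line(C,feed=60,rotation=down(y0+2.4*k/8))
    o=robot.observe();print(k,o['contact_force'],o['wrist_torque'],o['tcp_pos'],o['t'])
print(o['joints'],R.from_rotvec(o['tcp_rot']).as_matrix()[:2,1])
shot('top','top1.png')
```

```text
down [ 0.92 -0.48  0.4 ]
grip 15.778678711861215 [ 0.8  -2.93  1.57] [-0.52  0.12  0.11] [479.68  21.44  77.12] 6.9333
1 [-0.35 -0.22  1.83] [-0.24  0.25  0.18] [479.53  21.93  77.1 ] 7.3833
2 [-2.4   1.28  5.96] [0.04 0.65 0.15] [479.21  22.37  77.08] 7.8333
3 [-3.37  1.19  7.03] [0.26 0.78 0.17] [478.84  22.71  77.1 ] 8.2833
4 [-4.29  1.96  9.02] [0.34 0.96 0.16] [478.32  22.92  77.06] 8.7333
5 [-6.09  1.78 10.54] [0.33 1.22 0.14] [477.79  22.95  77.06] 9.1833
6 [-7.59  2.12 12.01] [0.35 1.51 0.17] [477.26  22.84  77.04] 9.6333
7 [-8.77  1.1  14.25] [0.28 1.69 0.15] [476.83  22.57  77.05] 10.0833
8 [-10.04   0.02  15.06] [0.06 1.86 0.2 ] [476.45  22.19  77.04] 10.5333
[-0.12  0.42  0.01  2.13 -0.01  0.6   0.88] [0.55 0.83]
```

```bash
python3 look.py crop2.png -5
```

```text
top carriage (array([645.51,  -6.21]), np.float64(0.47485114495664016), 447)
top fence (array([ 477.08, -329.9 ]), np.float64(2.4401848573435476), 214)
top red [329.47 139.76] (array([732.12,  -3.99]), np.float64(0.05828667164432), 17)
top blue [311.5 139. ] (array([729.67,  58.55]), np.float64(0.08590027823753443), 18)
top 0.89 [708.26  -3.2   41.91]
top 0.66 [613.07  -6.48  39.64]
side carriage (array([600.07, -20.13]), np.float64(0.09589893291446439), 1346)
side fence (array([ 472.77, -345.13]), np.float64(2.8042164596695556), 1430)
side red [395.04 175.41] (array([731.01,  -5.38]), np.float64(0.17179530594931336), 27)
side blue [379.38 164.17] (array([729.42,  56.71]), np.float64(0.1940798032991462), 29)
side orange [311.74 204.22] (array([455.47,  18.61]), np.float64(1.6634688617620297), 128)
side 0.85 [714.3   -3.39  41.75]
side 0.65 [ 483.64 -334.39    0.37]
side 0.2 [617.77  -2.36  36.57]
side 0.67 [616.75  -2.18  38.05]
```

View pics/crop2.png

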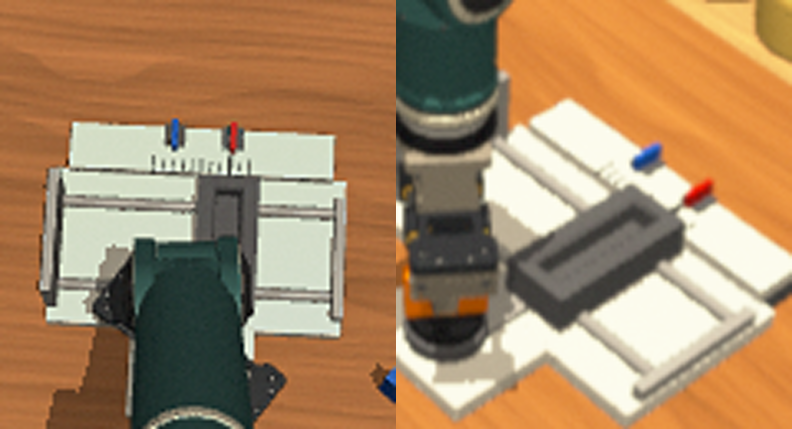

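Crop 2: the carriage has moved to −y and the needle now ends just short of the red fin (top crop about 234,155). I'll zoom in to judge the residual.

Run:
```python
from h import *
tiles=[]
for c in('top','side'):
    a=shot(c);q=proj(c,(715,-4,42)).astype(int)
    t=a[q[1]-13:q[1]+13,q[0]-18:q[0]+18];t=cv2.resize(t[:,:,::-1],None,fx=11,fy=11,interpolation=cv2.INTER_NEAREST)
    tiles.append(t);print(c,q-[18,13])
    # image directions of gauge x at z=39 
    g=np.array([np.cos(.031),np.sin(.031),0])
    for y in(-8,-5,-2,1): # line through (731.5,y) at z=39
        p=np.array([731.5,y,39]);print(y,'tip px',proj(c,p-21*g),'red base z34',proj(c,p-[0,0,5]),'mid z44',proj(c,p+[0,0,5]))
cv2.imwrite('pics/zoom.png',np.hstack(tiles))
g=cv2.cvtColor(shot('top'),cv2.COLOR_RGB2GRAY);print(g[138:156,322:338])
```

```text
top [311 131]
-8 tip px [330.28524464 146.24111463] red base z34 [330.53600902 140.95485657] mid z44 [330.6057204  140.02376968]
-5 tip px [329.42584044 146.17233986] red base z34 [329.68099279 140.88656604] mid z44 [329.74597204 139.95512512]
-2 tip px [328.56648251 146.10355624] red base z34 [328.82602235 140.81826553] mid z44 [328.88626998 139.88647028]
1 tip px [327.70717025 146.03476371] red base z34 [327.9710971  140.74995502] mid z44 [328.02661363 139.8178051 ]
side [372 165]
-8 tip px [390.40628374 180.44395657] red base z34 [395.45379061 178.46249285] mid z44 [395.82633901 175.82489814]
-5 tip px [389.65449401 179.86876254] red base z34 [394.70350931 177.89492426] mid z44 [395.07189225 175.25753637]
-2 tip px [388.90438066 179.29488725] red base z34 [393.95488052 177.32864408] mid z44 [394.31911631 174.69147096]
1 tip px [388.15593921 178.72232702] red base z34 [393.2078999  176.76364876] mid z44 [393.56800678 174.12669832]
[[228 195 197 189 111  86  46  90  86  83  81 136 135  96  88  83]
 [219 218 222 228 132  83  47  91  86  83  76 229 226 225 226 226]
 [215 216 217 226 1
[... 353 characters left out ...]
 224 221 218 217 216 217 216]
 [216 217 216 218 219 224 121 171 223 221 217 218 218 218 215 216]
 [219 219 218 218 220 226  50 168 222 219 219 220 168 218 218 214]
 [168 164 220 166 220 229  51 169 224 165 219 222 113 218 220 216]
 [168 221 224 112 220 227  54 167 224 112 221 225 102 218 218 216]
 [118 223 227 116 224 229  47 228 226 113 223 225 116 222 220 218]
 [138 196 200 176 233 236  53 235 234 232 230 233 122 228 228 223]
 [ 83  81  81  83  88  89  60  90  62  63  68 103  81  95 102 111]
 [ 85  84  83  85  86  88  86  89  86  85  88  84  86  84  83  77]
 [ 89  86  84  86  89  87  88  89  88  86  89  87  88  87  85 116]
 [ 89  83  79  80  81  77  82  89  86  86  82  86  88  87  81 114]]
```

View pics/zoom.png

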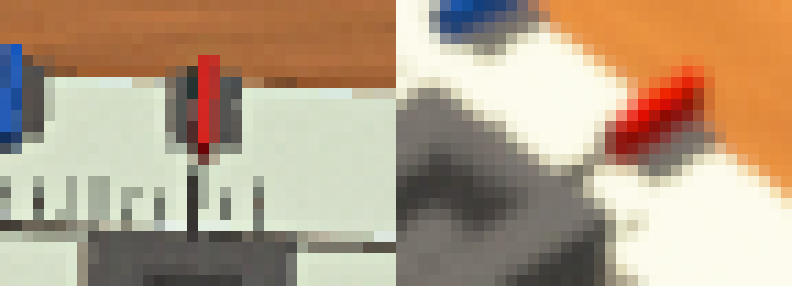

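```bash
cat > tip.py <<'E'
from h import *
import sys
np.set_printoptions(precision=2,suppress=True)
a=shot('top').astype(int);sub=a[136:152,322:338]
rg=(sub[...,0]-sub[...,1]);print('R-G red rows',rg[1:8].clip(0).tolist())
col=np.arange(322,338);wt=np.where(rg>60,rg,0)[2:7].sum(0);print('red col',(wt*col).sum()/wt.sum())
g=cv2.cvtColor(a.astype(np.uint8),cv2.COLOR_RGB2GRAY)
print(g[142:152,322:338])
for d in viewer.pinpoint('pointer_tip','top')+viewer.pinpoint('slot','top')+viewer.pinpoint('mark_red','top'): print(d['confidence'],w('top',d['at']))
E
python3 - <<'E'
from h import *
y0=0.16-np.pi/2;C=np.array([478,22.3,77])
robot.servo_line(C,feed=60,rotation=down(y0+2.61));print(robot.observe()['contact_force'],robot.observe()['tcp_pos'])
E
python3 tip.py
```

```text
[-7.48694855 -1.72541837 11.79451754] [476.21211432  21.86245613  77.0682522 ]
R-G red rows [[66, 65, 64, 65, 49, 28, 7, 169, 126, 43, 46, 66, 62, 65, 63, 63], [0, 3, 4, 0, 11, 0, 0, 170, 129, 0, 0, 42, 42, 47, 46, 46], [0, 0, 0, 0, 6, 0, 0, 171, 131, 0, 0, 0, 0, 0, 0, 0], [0, 0, 0, 0, 5, 0, 34, 171, 85, 0, 0, 0, 0, 0, 0, 0], [0, 0, 0, 0, 7, 0, 37, 171, 89, 0, 3, 0, 0, 0, 0, 0], [0, 0, 0, 0, 4, 0, 34, 171, 89, 0, 5, 0, 0, 0, 0, 0], [0, 0, 0, 0, 0, 0, 34, 180, 93, 0, 4, 0, 0, 0, 0, 0]]
red col 329.3798111837327
[[216 218 217 226 113  84  59  93  85  82  88 224 218 218 216 217]
 [217 216 218 224 155  80  55  87  82  78  89 223 217 217 217 215]
 [215 216 216 221 169 176  83  40 121 138 130 220 217 216 215 216]
 [217 216 216 218 220 226 177  79 172 225 222 219 217 217 216 217]
 [218 219 217 219 217 222 229 121 226 222 218 218 219 217 217 217]
 [220 220 219 219 218 219 230  29 226 221 219 220 166 220 217 218]
 [167 165 221 166 219 223 147  15 230 171 221 224 114 219 218 217]
 [170 222 224 114 221 229  82  40 230 117 221 225 102 221 219 216]
 [117 223 227 114 223 228  83  39 232 115 222 225 114 222 220 218]
 [135 198 200 175 232 234 185  52 236 234 231 233 123 228 229 225]]
0.77 [713.32  -4.4   37.45]
0.34 [608.7   24.04  -2.57]
0.47 [729.51  -2.86  36.94]
```

The needle tip is at col 329.0 against an expected 328.9–329.05 on the red line, so it is aligned to under 1 mm. I'll fit the fence now, then release the knob, go above the fence, and fit the carriage once it is unobstructed.

```bash
cat >> h.py <<'E'
from scipy.optimize import minimize
def boxfit(masks,size,z0,p0,S=8):
    # masks: {cam: pixel list}; fit x,y,yaw of an upright box by silhouette overlap
    X=np.array([[a,b,c] for a in(-.5,.5) for b in(-.5,.5) for c in(0,1)])*size+[0,0,z0]
    tgt={}
    for c,px in masks.items():
        lo=px.min(0)-12;hi=px.max(0)+12;m=np.zeros((int(hi[1]-lo[1])+1,int(hi[0]-lo[0])+1),np.uint8)
        m[(px[:,1]-lo[1]).astype(int),(px[:,0]-lo[0]).astype(int)]=1
        tgt[c]=(lo,np.kron(m,np.ones((S,S),np.uint8)))
    def cost(p):
        P=X@R.from_euler('z',p[2]).as_matrix().T+[p[0],p[1],0];e=0
        for c,(lo,m) in tgt.items():
            q=np.array([(proj(c,v)-lo+.5)*S for v in P]);k=np.zeros_like(m)
            cv2.fillConvexPoly(k,cv2.convexHull(np.round(q).astype(np.int32)),1)
            e+=(k!=m).sum()/m.sum()
        return e
    s=np.array(p0)+np.array([[0,0,0],[8,0,0],[0,8,0],[0,0,.12]])
    r=minimize(cost,p0,method='Nelder-Mead',options=dict(initial_simplex=s,xatol=.05,fatol=1e-4));return r.x,r.fun
E
python3 - <<'E'
from h import *
np.set_printoptions(precision=3,suppress=True)
M={}
for c in('top','side'):
    a=shot(c);M[c]=blob(a,(105,120,40),(130,255,255),proj(c,(482,-334,48)),32 if c=='side' else 24)
    print(c,len(M[c]),M[c].min(0),M[c].max(0))
print(boxfit(M,(100,20,95),0,(482,-334,2.45)))
for c in M: print(c,boxfit({c:M[c]},(100,20,95),0,(482,-334,2.45)))
grip(0.5);robot.hold(.2)
robot.servo_line((477,22,200),feed=200)
robot.movep((482,-334,230),down(2.45-np.pi/2))
print(robot.observe()['t'],robot.observe()['contact_force'])
M={}
for c in('top','side'):
    a=shot(c);M[c]=mask('carriage',c,(611,-7,44))
    if M[c] is None: print('no',c);del M[c]
    else:print(c,boxfit({c:M[c]},(140,64,36),26,(611,-7,.031)))
print(boxfit(M,(140,64,36),26,(611,-7,.031)))
for d in viewer.pinpoint('slot','side'): print('side',d['confidence'],w('side',d['at']))
E
python3 tip.py
```

```text
top 208 [409. 204.] [436. 231.]
side 1308 [397. 284.] [446. 313.]
(array([ 483.388, -335.615,    2.448]), np.float64(0.32642480261997175))
top (array([ 482.524, -335.149,    2.437]), np.float64(0.1708984375))
side (array([ 485.412, -336.885,    2.542]), np.float64(0.1352135894495413))
14.8083 [-0.612  0.443  0.721]
top (array([612.807,  -7.41 ,   0.024]), np.float64(0.04026819322459222))
side (array([613.295, -10.186,   0.029]), np.float64(0.039379989114658925))
(array([613.221,  -8.374,   0.02 ]), np.float64(0.10989045743471983))
side 0.66 [615.268  -8.504  39.137]
R-G red rows [[65, 65, 66, 66, 49, 28, 6, 172, 130, 46, 48, 67, 65, 68, 64, 66], [0, 3, 5, 0, 12, 0, 0, 172, 133, 0, 0, 42, 44, 50, 46, 46], [0, 0, 0, 0, 6, 0, 0, 174, 133, 0, 1, 0, 0, 0, 0, 0], [0, 0, 0, 0, 6, 0, 35, 175, 89, 0, 0, 0, 0, 0, 0, 0], [0, 0, 0, 0, 4, 0, 35, 173, 90, 0, 2, 0, 0, 0, 0, 0], [0, 0, 0, 0, 3, 0, 34, 178, 89, 0, 3, 0, 0, 0, 0, 0], [0, 0, 0, 0, 0, 0, 35, 182, 95, 1, 5, 0, 0, 0, 0, 0]]
red col 329.37980085348505
[[219 221 221 228 118  83  59  92  88  83  91 228 223 220 219 220]
 [219 219 220 225 158  85  56  89  85  79  89 227 223 218 218 219]
 [220 220 221 225 173 180  85  39 126 140 134 222 219 220 219 219]
 [220 220 220 220 223 229 179  82 176 228 225 223 220 219 218 219]
 [221 219 220 221 220 225 231 124 228 225 222 223 223 222 221 220]
 [224 221 220 222 221 224 233  29 231 225 222 224 168 220 219 220]
 [170 166 222 170 224 227 148  13 232 172 222 225 120 222 221 220]
 [172 224 228 116 224 230  85  42 235 121 223 226 106 223 222 220]
 [119 228 229 115 226 233  86  43 236 119 226 229 120 225 222 221]
 [142 202 204 179 235 239 189  54 240 238 235 237 126 231 230 228]]
0.64 [611.7   -7.8   39.33]
0.45 [478.01  20.49  82.28]
0.52 [731.66  -1.37  38.75]
```

Run:
```python
from h import *
np.set_printoptions(precision=2,suppress=True)
F=np.array([483.4,-335.6,74.]);r=down(2.45-np.pi/2)
grip(0.8,20);robot.movep(F+[0,0,100],r);robot.servo_line(F,feed=120)
print(robot.observe()['contact_force'])
grip(0.0,25);o=robot.observe();print(o['grip_width']*92,o['contact_force'],o['wrist_torque'],o['tcp_pos'],o['t'])
robot.servo_line(F+[0,0,110],feed=150)
print(robot.observe()['contact_force'],robot.observe()['grip_width']*92)
r2=down(.027+np.pi/2)
robot.movep((613,-8.3,200),r2);o=robot.observe();print(o['tcp_pos'],o['t'],o['contact_force'],o['joints'])
tl=[]
for c in('top','side'):
    a=shot(c);px=blob(a,(105,120,40),(130,255,255),proj(c,(613,-8,165)),34);print(c,len(px))
    if len(px)>20: print(boxfit({c:px},(100,20,65),126,(613,-8.3,.027)))
    q=proj(c,(613,-8,100)).astype(int);tl.append(cv2.resize(a[q[1]-60:q[1]+60,q[0]-60:q[0]+60,::-1],None,fx=3.3,fy=3.3))
cv2.imwrite('pics/held.png',np.hstack(tl))
```

```text
[-0.56  0.23 -0.81]
19.86933319946585 [-0.19  0.75  0.26] [-0.02 -0.02 -0.02] [ 483.39 -335.59   73.97] 18.0
[-1.35  0.35 -2.1 ] 19.99138922760933
[612.73 -10.92 199.78] 20.2083 [-0.06 -0.26 -2.13] [-0.01  0.44 -0.03  1.73  0.02  0.97  1.54]
top 12
side 801
(array([617.28,  -8.14,   0.07]), np.float64(0.41214107365792757))
```

View pics/held.png

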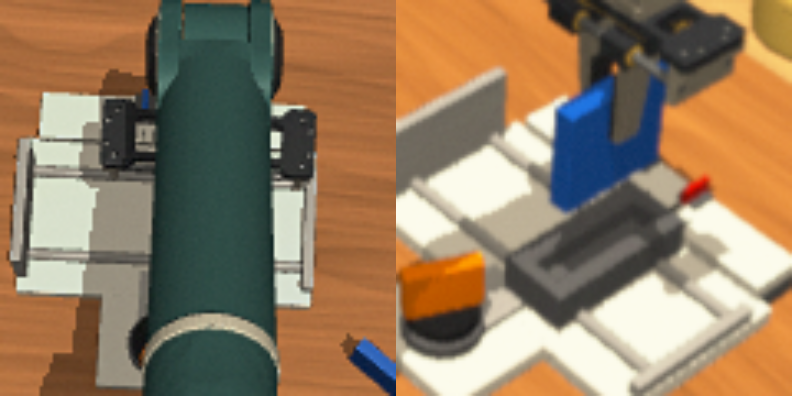

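The side view shows the fence held upright over the carriage, with its bottom corners at about (567,210) and (660,160) in the crop. I'll convert those to world coordinates and check the TCP has settled.

Run:
```python
from h import *
np.set_printoptions(precision=2,suppress=True)
o=robot.observe();print(o['tcp_pos'],R.from_rotvec(o['tcp_rot']).as_matrix()[:,1])
q=proj('side',(613,-8,100)).astype(int)-60
for p in((567,210),(660,160)):
    print(at_z('side',q+(np.array(p)-[396,0])/3.3-.5,126))
a=shot('side');px=blob(a,(105,120,40),(130,255,255),proj('side',(613,-8,165)),34)
c=cv2.convexHull(px.astype(np.int32))[:,0];print(c.tolist())
X=[(613+s*50-t*10*.027,o['tcp_pos'][1]+t*10+s*50*.027,z) for z in(126,221) for s,t in((-1,-1),(1,-1),(-1,1))]
print([proj('side',x) for x in X])
```

```text
[612.82 -10.85 199.91] [-0.02  1.   -0.  ]
[569.03 -19.33 126.  ]
[664.91 -21.53 126.  ]
[[386, 138], [385, 148], [383, 166], [380, 168], [361, 179], [357, 181], [356, 181], [354, 180], [352, 178], [352, 169], [354, 150], [365, 142], [368, 141], [385, 136], [386, 137]]
[array([355.35, 182.72]), array([383.5 , 165.84]), array([349.98, 178.58]), array([357.3 , 153.59]), array([386.84, 136.93]), array([351.61, 149.49])]
```

Run:
```python
from h import *
np.set_printoptions(precision=2,suppress=True)
r2=down(.027+np.pi/2);P=np.array([610.7,-9.,0])
robot.servo_line(P+[0,0,141],feed=80,rotation=r2);robot.hold(.3)
o=robot.observe();print(o['tcp_pos'],o['contact_force'])
a=shot('side');q=proj('side',(613,-8,80)).astype(int)
cv2.imwrite('pics/near.png',cv2.resize(a[q[1]-40:q[1]+40,q[0]-50:q[0]+50,::-1],None,fx=7,fy=7,interpolation=cv2.INTER_CUBIC))
```

```text
[610.91  -9.   141.42] [-0.4  -0.03 -1.72]
```

View pics/near.png

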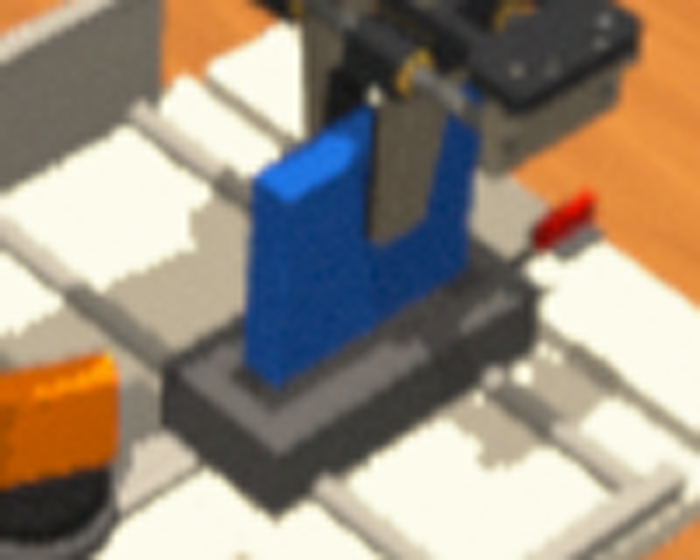

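The fence bottom sits centred over the slot mouth, with its near corner at (275,388) inside the slot rim. I'll lower it gently with a force check.

Run:
```python
from h import *
np.set_printoptions(precision=2,suppress=True)
P=np.array([610.7,-9.,0]);z=141
while z>113.5:
    z-=2;robot.servo_line(P+[0,0,z],feed=40);o=robot.observe();f=o['contact_force'];print(z,o['tcp_pos'],f)
    if f[2]>4 or np.hypot(f[0],f[1])>6: break
```

```text
139 [610.54  -9.02 138.79] [ 0.17 -0.8  -0.89]
137 [610.55  -9.01 136.76] [-0.61 -1.22 -1.53]
135 [610.58  -9.02 134.8 ] [ 1.22 -1.29 -0.64]
133 [610.58  -8.99 132.84] [ 0.15  0.08 -0.71]
131 [610.61  -8.98 130.85] [ 0.05 -0.09 -1.54]
129 [610.58  -9.   128.84] [-1.23  0.7  -0.8 ]
127 [610.6   -9.02 126.83] [ 0.79  0.02 -0.85]
125 [610.58  -9.   124.83] [ 0.76  0.67 -1.33]
123 [610.58  -9.   122.82] [ 0.18  0.46 -1.8 ]
121 [610.55  -9.01 120.79] [ 0.38  0.25 -0.68]
119 [610.57  -8.99 118.81] [-0.65 -0.4  -1.41]
117 [610.58  -9.05 116.83] [ 0.77  0.17 -1.42]
115 [610.58  -8.99 114.84] [-0.36  0.45 -2.37]
113 [611.14  -9.   113.89] [-1.43  0.2   4.24]
```

It went in with no side force and touched the floor at 113.9 mm (114 expected). Releasing, retreating and checking.

```bash
python3 - <<'E'
from h import *
grip(0.65);robot.hold(.2);robot.servo_line((610.7,-9,240),feed=150)
robot.movep((450,-250,300),down(np.pi/2));print(robot.observe()['t'])
a=shot('side');b=shot('top');t=[]
for c,i in(('side',a),('top',b)):
    q=proj(c,(640,0,70)).astype(int);t.append(cv2.resize(i[q[1]-45:q[1]+45,q[0]-45:q[0]+45,::-1],None,fx=4.4,fy=4.4,interpolation=cv2.INTER_CUBIC))
cv2.imwrite('pics/fin.png',np.hstack(t))
E
python3 tip.py
```

```text
28.1583
R-G red rows [[66, 65, 66, 66, 48, 27, 7, 174, 128, 44, 45, 64, 63, 66, 64, 65], [0, 1, 3, 0, 13, 0, 0, 172, 131, 0, 0, 42, 45, 48, 47, 46], [0, 0, 0, 0, 6, 0, 0, 174, 132, 0, 1, 0, 0, 0, 0, 0], [0, 0, 0, 0, 6, 0, 36, 172, 86, 0, 0, 0, 0, 0, 0, 0], [0, 0, 0, 0, 5, 0, 35, 174, 87, 0, 2, 0, 0, 0, 0, 0], [0, 0, 0, 0, 6, 0, 34, 176, 90, 2, 3, 0, 0, 0, 0, 0], [0, 0, 0, 0, 0, 0, 37, 179, 93, 1, 3, 0, 0, 0, 0, 0]]
red col 329.377331420373
[[217 218 220 226 115  84  59  90  85  84  93 226 221 219 219 218]
 [218 218 219 224 158  79  53  88  84  80  88 224 221 218 217 219]
 [218 218 219 222 173 176  84  42 124 140 136 222 219 219 217 219]
 [218 217 218 218 221 227 176  80 176 227 222 221 220 218 218 218]
 [218 217 219 219 221 224 230 122 226 223 220 220 220 219 218 217]
 [221 220 222 220 220 222 231  33 228 222 220 222 169 220 219 218]
 [167 166 222 167 221 227 143  17 232 172 221 225 116 221 219 218]
 [170 223 226 114 222 229  87  38 232 116 222 225 103 222 219 217]
 [117 226 227 116 225 229  86  40 234 117 223 226 118 224 221 220]
 [138 199 202 180 235 237 187  51 239 235 232 234 122 231 229 227]]
0.77 [710.6   -2.91  41.39]
0.86 [609.06  -6.71  40.22]
0.43 [729.9   -1.43  34.59]
```

View pics/fin.png

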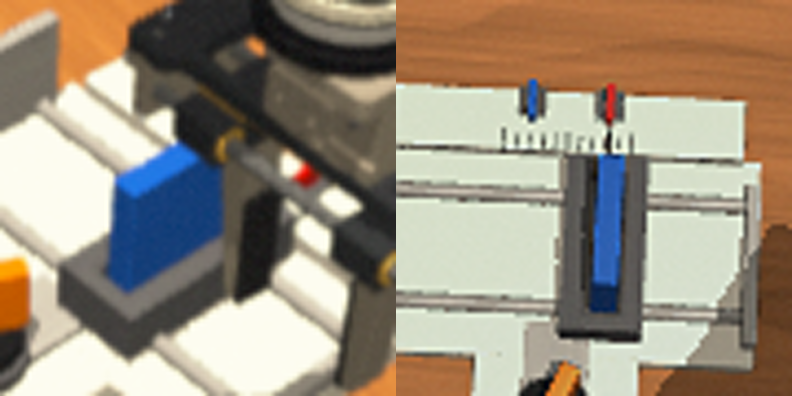

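The final picture shows the fence upright and down in the slot. The needle is at the same pixels as before (col 329.0), on the red fin at (610,105) in the crop, and the robot is clear. Handing in.

```bash
python3 -c "
from h import *
print(robot.job_done())"
```

```text
the job is handed in; nothing more can be done
None
```

I handed the job in at about 28 s of robot time: the pointer is on the red marker (within about 1 mm by the top camera), and the blue stop plate stands upright, fully down in the slot, with the knob released; the judge's verdict was not shown.

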